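Switch the gas rig to the yellow port

TASK

Switch the gas rig over to the yellow port: first swing the blue supply lever over to its red mark so that the gas is shut off, then push the black pointer of the selector round until it points straight at the yellow port, and finally swing the supply lever all the way back to its green mark. Push the lever and the pointer gently from the side with a fingertip, without pinching them, and do not move the selector while the gas is on. Leave everything else on the bench where it is.

Things in the scene. Friction and masses are not known exactly. Their poses are not given: they have to be found in the camera images.
- supply_base: supply valve, fixed to the bench: grey disc 250 mm across and 12 mm thick with a low brass valve and a steel pipe (up to 40 mm high) along its x axis. Origin at the centre of the disc's underside, on the lever's upright turning axis. On the disc, 110 mm from the axis, are two flat 22 mm square marks: green on the +x axis, red on the +y axis
- supply (a joint): angle of the blue supply lever about the upright axis, rad, growing counter-clockwise seen from above: 0 = along the pipe over the green mark (gas on, end stop), 1.571 = over the red mark (shut, end stop). Stays where it is left; takes about 2 N at 70 mm from the axis
- supply_arm (a point): point inside the blue lever at mid-height, 70 mm out from the turning axis and 54 mm above the bench; its x axis points outwards along the lever. The lever is a straight level bar 14 mm wide, 24 mm tall (42 to 66 mm above the bench), ending 97 mm from the axis; round dark hub 32 mm across, top 68 mm above the bench
- selector_base: port selector, fixed to the bench: grey disc 256 mm across, 12 mm thick, with a steel valve body 68 mm across, 40 mm high in the middle. Origin at the centre of the disc's underside, on the pointer's upright turning axis
- selector (a joint): angle of the black pointer from the disc's own x axis, rad, growing counter-clockwise seen from above, -1.5 to 1.5 with end stops. Stays where it is left; takes about 2 N at 60 mm from the axis
- selector_arm (a point): point inside the black pointer at mid-height, 60 mm out from the turning axis and 54 mm above the bench; its x axis points outwards along the pointer. The pointer is a straight level bar 14 mm wide, 24 mm tall (42 to 66 mm above the bench) with a white line on top, and its pointed end is 79 mm from the axis; round dark hub 36 mm across, top 68 mm above the bench
- selector_aim (a point): the spot the pointer points at: in line with it, 106 mm from the axis, 24 mm above the bench. The pointer points straight at a port when this spot is over the port's centre
- port_yellow: fixed round hose port on the selector's disc: a yellow collar 28 mm across and 17 mm high, with a 14 mm steel stub in its top, 24 mm in all; origin at the centre of its underside, 12 mm above the bench and 106 mm from the selector's axis. Four ports stand at 0.6 and 1.2 rad to either side of the disc's own x axis; their colours change places
- port_blue: fixed round hose port on the selector's disc: a blue collar 28 mm across and 17 mm high, with a 14 mm steel stub in its top, 24 mm in all; origin at the centre of its underside, 12 mm above the bench and 106 mm from the selector's axis. Four ports stand at 0.6 and 1.2 rad to either side of the disc's own x axis; their colours change places
- port_white: fixed round hose port on the selector's disc: a white collar 28 mm across and 17 mm high, with a 14 mm steel stub in its top, 24 mm in all; origin at the centre of its underside, 12 mm above the bench and 106 mm from the selector's axis. Four ports stand at 0.6 and 1.2 rad to either side of the disc's own x axis; their colours change places
- port_red: fixed round hose port on the selector's disc: a red collar 28 mm across and 17 mm high, with a 14 mm steel stub in its top, 24 mm in all; origin at the centre of its underside, 12 mm above the bench and 106 mm from the selector's axis. Four ports stand at 0.6 and 1.2 rad to either side of the disc's own x axis; their colours change places
- cylinder: clear test cylinder with yellow bands and two square black end flanges, 82 x 226 x 82 mm, lying along its y axis; loose, to be left alone; origin at the centre of its underside
- jar: small glass jar with steel lid, 44 mm across, 50 mm high; loose, to be left alone; origin at the centre of its underside
- plug: black connector plug with brass nose, 55 x 20 x 16 mm; loose, to be left alone; origin at the centre of its underside
- screwdriver: screwdriver with orange handle lying along its x axis, about 200 mm long; loose, to be left alone; origin at the centre of its underside
- tape: roll of blue tape lying flat, 90 mm across, 24 mm high; loose, to be left alone; origin at the centre of its underside
- mug: white mug, 80 mm across, 90 mm high; loose, to be left alone; origin at the centre of its underside
- wrench: steel wrench lying along its x axis, about 180 mm long; loose, to be left alone; origin at the centre of its underside

How it is judged:
By the outcome, as a careful person would: the job done as asked, in the order asked, and still so for the second after the job is handed in, with the robot touching nothing.
It also fails if it takes over 67 s, if anything falls off the work surface, if the arm or the gripper's body presses on something with over 40 N, if the wrist force passes 120 N, or if a joint passes its speed limit or range.

ROBOT

A 7-joint arm with a two-finger parallel gripper is mounted at the origin on the work surface. World frame = base frame: x ahead of the robot, y to its left, z up, the work surface at z = 0. Lengths are in m, angles in rad, forces in N, time in s.
With the tool pointing down it reaches from about 0.4 to 0.85 m from the base axis. Payload 4.5 kg.
Tool frame: the origin (TCP) lies at the very end of the fingers, on their centre line; the grasp point (between the pads) lies 19 mm behind it; y points along the fingers, x is the direction in which the jaws open and shut, and the axes are right-handed (so a half turn about y gives the same grasp; the last joint's range is limited). The gripper opens to 88 mm and grips with 3 to 60 N. Pads are 18 mm wide; open, the fingers measure 123 mm over their backs; the gripper's body (75 mm by 187 mm) begins 45 mm behind the grasp point.
Start: joints at [-1.113, 0.689, -0.195, 1.565, 0.157, 0.902, -0.215], TCP at [0.257, 0.57, 0.239] pointing down, gripper open.
Joint ranges: [-3.01, 3.01], [-0.46, 2.08], [-1.47, 1.51], [0.13, 2.56], [-1, 4.14], [0.04, 2.09], [-2.66, 2.66]. Speed limits (rad/s): [2.57, 2.57, 3.14, 3.14, 3.14, 3.14, 3.14].

INTERFACE

Orientations are given as a unit quaternion [x, y, z, w].
In Python, from plant import r gives the robot as it stands.
- The arm moves only by the shell command python3 -m inch 'ROWS' [OPENING] [FORCE]. ROWS is JSON, a list of rows, each a list of 6 numbers: the shift along the tool's x, y, z in mm, then the turn, a rotation vector about the tool's x, y, z in rad. In form: [[x, y, z, ax, ay, az], ...]. A call has 1 to 12 rows; each row shifts and turns the commanded pose from where the row before left it, along the tool's axes as they then stand; what a row does not reach is not made up. A row lasts 1/12 s, in which the tool goes at most 41.7 mm and 7.16 degrees, less where a joint would pass 70% of its speed; a pose out of reach is approached as far as the arm can. A call is refused whole if a number of a shift passes 41.7 or a number of a turn 0.125, either way. A call with a gripper value outside its range is refused whole. OPENING is the finger opening in mm, from 0 to 88.1, set as the call begins (- or left out, the last holds). The fingers move at their own pace and stop on an object; FORCE is the grip in N (left out, the last holds). Time passes only in rows, so rows that do not move let the fingers close. It gives the time, the measured TCP pose, the force and the opening at its end, in the units of the state.
- r.get_state(): the state, without advancing time (a new reading comes with each control period).
- r.snapshot(name): name is "scene" or "top" or "wrist"; returns a dict with "img" (384x512x3 uint8, red, green, blue), "range_z" (384x512 float32, m along the optical axis (not along the pixel's ray), 0 where there is no reading), "mtx" (3x3 intrinsics, pixels), "camera_from_world" (4x4, takes a point from world to camera coordinates); the wrist camera has in their place "tool_from_camera" (4x4, takes a point from camera to tool coordinates, whose origin is the TCP and whose axes are the tool frame's). Camera axes: x right, y down, z forward; pixel columns grow to the right and rows downward; lengths in m; the calibration is good to about 2 mm. A picture is of the moment at which its call begins: read the wrist's pose just before it.
- r.finish_job(): hands the job in, once; it reports no verdict.
The state is a dict: "clock": time; "q": joint angles; "qd": joint speeds; "joint_torque": joint torques, N m; "tool_pos": TCP position; "eef_rot": TCP orientation; "contact_force": force on the tool from outside, world axes, zero at the start; "moment": the same for the moment, N m; "opening": opening from 0.0 (shut) to 1.0 (fully open).
Only numpy, scipy, OpenCV 4.12 (cv2) and the standard library are available. Lean on these libraries where they do the work, as an engineer would, in place of code of your own. Each camera call takes 0.05 s, during which the arm holds its last target.

## Working session

There is one attempt and no reset: what is moved stays moved. The work goes in short steps, Python scripts to look and compute and a shell command to move; the robot and the scene stay as the last step left them, time stands still between calls to the robot, and variables do not carry over. Pictures are saved under pics/ and viewed, and the job is handed in when it is done.

```bash
ls; mkdir -p pics; python3 - <<'E'
from plant import r
import cv2,numpy as np,pickle
s=r.get_state();print(s)
for n in("top","scene"):
    d=r.snapshot(n);pickle.dump(d,open(f"pics/{n}0.pkl","wb"));cv2.imwrite(f"pics/{n}0.png",cv2.resize(d["img"][:,:,::-1],(800,600)))
    print(n,d["mtx"].tolist(),np.round(d["camera_from_world"],3).tolist())
E
```

```text
pics
{'clock': 0.0, 'q': array([-1.11321181,  0.68996457, -0.19447994,  1.56636488,  0.15731779,
        0.90255347, -0.21507291]), 'qd': array([ 0.00077005, -0.00070127, -0.00051747,  0.00096354,  0.00296897,
       -0.00091408,  0.00019097]), 'joint_torque': array([-9.82863821e-05, -5.27557826e+01, -1.26710996e+00, -1.53426147e+01,
       -5.27177565e-02,  6.64221647e-03,  1.74290831e-04]), 'tool_pos': array([0.25680773, 0.56907856, 0.23791577]), 'eef_rot': array([ 0.5943704 ,  0.38316545, -0.38421739, -0.59353607]), 'contact_force': array([-0.33571632,  0.43817399,  1.08625716]), 'moment': array([0.03038948, 0.00592207, 0.01949741]), 'opening': 1.0007563215488544}
top [[465.3882845902532, 0.0, 257.35747418750975], [0.0, 465.3882845902532, 202.7231828823772], [0.0, 0.0, 1.0]] [[0.008, -1.0, 0.0, -0.031], [-0.989, -0.008, -0.147, 0.575], [0.147, 0.001, -0.989, 1.626], [0.0, 0.0, 0.0, 1.0]]
scene [[352.06084269096266, 0.0, 261.81084765100604], [0.0, 352.06084269096266, 193.12409926379715], [0.0, 0.0, 1.0]] [[-0.701, 0.713, -0.02, 0.403], [0.404, 0.373, -0.835, -0.182], [-0.588, -0.594, -0.549, 1.396], [0.0, 0.0, 0.0, 1.0]]
```

View pics/top0.png

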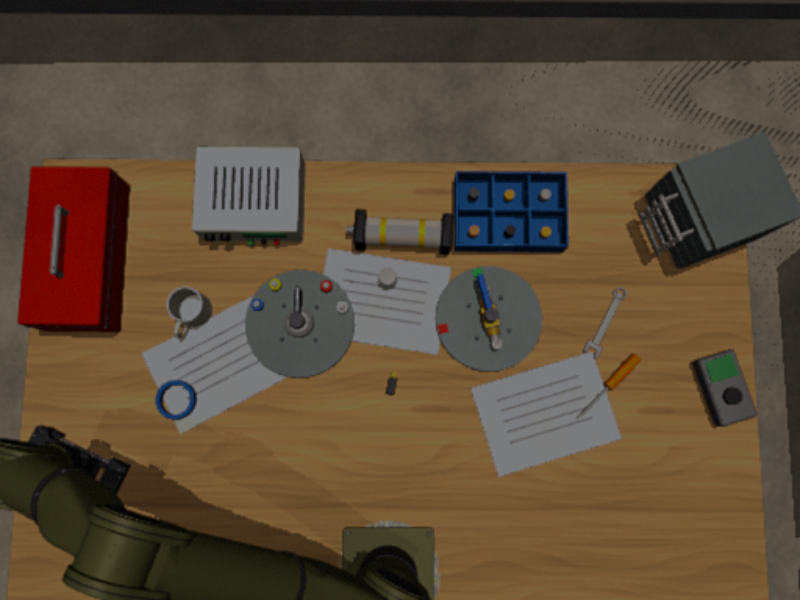

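View pics/scene0.png

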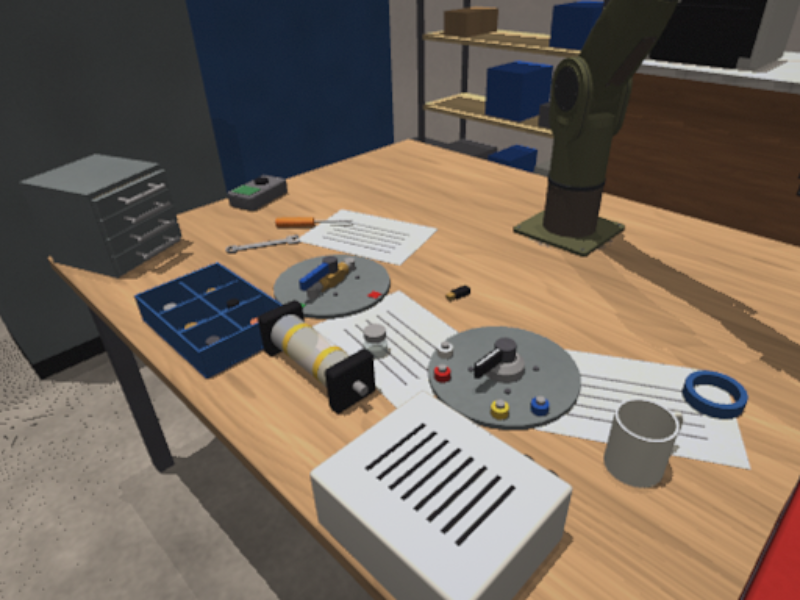

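The top view (800 px wide) shows the supply disc at about (488,317), with its lever over the green mark at (478,272) and the red mark at (442,328). The selector disc is at about (300,322), pointing up. Its ports are blue (257,305), yellow (275,285), red (326,286) and white (342,307). I'll measure these next.

```bash
cat > h.py <<'E'
import numpy as np,cv2
from scipy.spatial.transform import Rotation as R
def cast(d,uv,z):
    T=np.linalg.inv(d["camera_from_world"]);K=d["mtx"]
    v=T[:3,:3]@np.linalg.solve(K,[uv[0],uv[1],1]);o=T[:3,3]
    return o+v*(z-o[2])/v[2]
def cmask(img,c):
    h=cv2.cvtColor(img,cv2.COLOR_RGB2HSV);H,S,V=[h[:,:,i].astype(int) for i in range(3)]
    return {'yellow':(abs(H-28)<6)&(S>150)&(V>90),'blue':(abs(H-110)<12)&(S>120)&(V>50),'red':((H<6)|(H>174))&(S>140)&(V>80),'green':(abs(H-65)<20)&(S>120)&(V>60)}[c]
def blobs(img,c,box):
    m=np.zeros(img.shape[:2],np.uint8);u0,v0,u1,v1=box
    m[v0:v1,u0:u1]=cmask(img,c)[v0:v1,u0:u1]
    n,l,st,ce=cv2.connectedComponentsWithStats(m)
    return [(st[i,4],ce[i]) for i in range(1,n) if st[i,4]>=6],m
E
python3 - <<'E'
from h import *;import pickle
d=pickle.load(open("pics/top0.pkl","rb"));im=d["img"]
crop=im[165:250,150:355];cv2.imwrite("pics/crop0.png",cv2.resize(crop[:,:,::-1],None,fx=3.9,fy=3.9,interpolation=cv2.INTER_CUBIC))
sup=(276,165,350,242);sel=(155,165,229,242)
for c in('green','red','blue'):
    b,_=blobs(im,c,sup)
    for a,p in b: print('sup',c,a,p.round(1),cast(d,p,.066 if c=='blue' else .012).round(4))
for c in('yellow','red','blue'):
    b,_=blobs(im,c,sel)
    for a,p in b: print('sel',c,a,p.round(1),cast(d,p,.027).round(4))
# disc outlines: grey, by low saturation, from wood
h=cv2.cvtColor(im,cv2.COLOR_RGB2HSV)
for uv in((205,220),(175,215),(300,220),(340,205)):print(h[uv[1],uv[0]])
E
```

```text
sup green 25 [304.7 173.9] [ 0.6888 -0.2     0.012 ]
sup red 35 [283.1 209.9] [ 0.5544 -0.1204  0.012 ]
sup blue 89 [309.7 186.2] [ 0.6331 -0.2119  0.066 ]
sel yellow 27 [175.5 181.1] [0.655  0.2725 0.027 ]
sel red 28 [208.6 182.4] [0.6514 0.1519 0.027 ]
sel blue 28 [164.4 194.8] [0.6042 0.3112 0.027 ]
[60  9 83]
[68 13 81]
[75 12 86]
[60  9 85]
```

View pics/crop0.png

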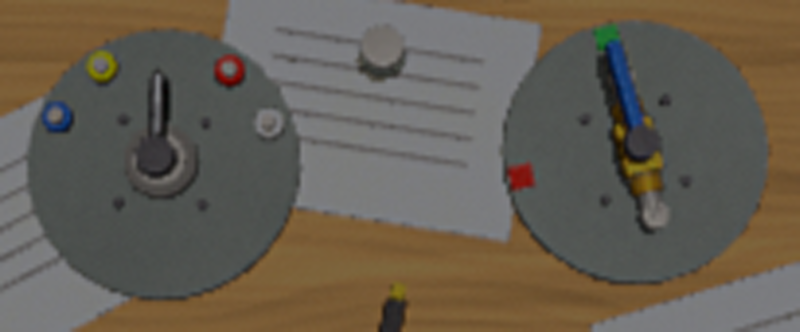

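```bash
python3 - <<'E'
from h import *;import pickle
d=pickle.load(open("pics/top0.pkl","rb"));im=d["img"]
def kab(A,B):
    A,B=np.array(A),np.array(B);a=A-A.mean(0);b=B-B.mean(0)
    th=np.arctan2((a[:,0]*b[:,1]-a[:,1]*b[:,0]).sum(),(a*b).sum())
    c,s=np.cos(th),np.sin(th);M=np.array([[c,-s],[s,c]]);t=B.mean(0)-M@A.mean(0)
    return th,t,(A@M.T+t-B)
P=lambda a:[.106*np.cos(a),.106*np.sin(a)]
print('sel',kab([P(.6),P(-.6),P(1.2)],[[.655,.2725],[.6514,.1519],[.6042,.3112]]))
# marks: centre from two marks (red fully seen)
print('sup',kab([[.11,0],[0,.11]],[[.6888,-.2],[.5544,-.1204]]))
h=cv2.cvtColor(im,cv2.COLOR_RGB2HSV).astype(int)
g=((h[:,:,1]<35)&(h[:,:,2]<100)&(h[:,:,2]>60)).astype(np.uint8)
for nm,(u0,v0,u1,v1) in dict(sup=(276,165,350,242),sel=(155,165,229,242)).items():
    m=np.zeros_like(g);m[v0:v1,u0:u1]=g[v0:v1,u0:u1];m=cv2.morphologyEx(m,cv2.MORPH_OPEN,np.ones((3,3),np.uint8))
    cs,_=cv2.findContours(m,cv2.RETR_EXTERNAL,cv2.CHAIN_APPROX_NONE);c=cv2.convexHull(max(cs,key=cv2.contourArea))[:,0]
    w=np.array([cast(d,p,.012)[:2] for p in c])
    A=np.c_[2*w,np.ones(len(w))];x=np.linalg.lstsq(A,(w**2).sum(1),rcond=None)[0];print(nm,'circ',x[:2],np.sqrt(x[2]+x[:2]@x[:2]))
# hub centres / pointer from crop (3.9x)
for n,p in dict(selhub=(155,155),seltip=(157,76),suphub=(641,142),suptip=(613,45)).items():
    print(n,cast(d,(p[0]/3.9+150,p[1]/3.9+165),.067)[:2].round(4))
E
```

```text
sel (np.float64(-0.014802873171435436), array([0.56525996, 0.21332441]), array([[-0.00137809, -0.00062504],
       [ 0.00045   ,  0.00028387],
       [ 0.00092809,  0.00034117]]))
sup (np.float64(0.2506878676743481), array([ 0.58196306, -0.22712468]), array([[-0.00027532,  0.00016306],
       [ 0.00027532, -0.00016306]]))
sup circ [ 0.57977969 -0.22695552] 0.12300670973206643
sel circ [0.56427872 0.21409567] 0.12661569177187168
selhub [0.5629 0.2121]
seltip [0.6356 0.2124]
suphub [ 0.5783 -0.2278]
suptip [ 0.6677 -0.2032]
```

```bash
cat >> h.py <<'E'
def st():
    from plant import r
    s=r.get_state();M=R.from_quat(s["eef_rot"]).as_matrix();return s,M
def to(target,M=None,pos=None):
    s,M0=st();M=M0 if M is None else M;pos=s["tool_pos"] if pos is None else pos
    return (M.T@(np.array(target)-pos)*1000).round(1)
E
python3 - <<'E'
from h import *
s,M=st();print(M.round(3));print(np.arctan2(M[1,0],M[0,0]),np.arctan2(M[1,2],M[0,2]))
E
```

```text
[[ 0.411 -0.001 -0.912]
 [ 0.912 -0.002  0.411]
 [-0.002 -1.    -0.   ]]
1.1470841455643366 2.7178806997126537
```

```bash
python3 -m inch '[[-24.3,0,-29.4,0,0,0],[-24.3,0,-29.4,0,0,0],[-24.3,0,-29.4,0,0,0],[-24.3,0,-29.4,0,0,0],[-24.3,0,-29.4,0,0,0],[-24.3,0,-29.4,0,0,0],[-24.3,0,-29.4,0,0,0],[-24.3,0,-29.4,0,0,0],[-24.3,0,-29.4,0,0,0],[-24.3,0,-29.4,0,0,0],[-24.3,0,-29.4,0,0,0],[-24.3,0,-29.4,0,0,0]]' 0 20
python3 -m inch '[[0,0,0,0,0.12,0],[0,0,0,0,0.12,0],[0,0,0,0,0.12,0],[0,0,0,0,0.12,0],[0,0,0,0,0.12,0],[0,0,0,0,0.12,0],[0,0,0,0,0.12,0],[0,0,0,0,0.12,0],[0,0,0,0,0.12,0],[0,0,0,0,0.12,0],[0,0,0,0,0.12,0],[0,0,0,0,0,0]]'
python3 - <<'E'
from h import *
s,M=st();print(s['q'].round(2),M.round(3).tolist(),s['tool_pos'],np.arctan2(M[1,0],M[0,0]),to([.66,-.253,.238]))
E
```

```text
clock: 1.1
tool_pos: [0.459, 0.157, 0.2386]
eef_rot: [-0.594, -0.384, 0.384, 0.594]
contact_force: [-0.2, 0.1, -0.6]
opening: 0.115
clock: 2.1
tool_pos: [0.4584, 0.1589, 0.2385]
eef_rot: [0.705, -0.062, 0.062, -0.704]
contact_force: [-0.1, 1.4, -0.8]
opening: 0.003
[-0.53  0.51  0.15  1.99 -0.12  0.65 -0.48] [[0.985, -0.0, 0.175], [-0.175, -0.001, 0.985], [-0.0, -1.0, -0.001]] [0.45843486 0.15891356 0.23846081] -0.17574742595613638 [ 270.5    0.6 -370.3]
```

```bash
python3 -m inch '[[22.5,0,-30.9,0,0,0],[22.5,0,-30.9,0,0,0],[22.5,0,-30.9,0,0,0],[22.5,0,-30.9,0,0,0],[22.5,0,-30.9,0,0,0],[22.5,0,-30.9,0,0,0],[22.5,0,-30.9,0,0,0],[22.5,0,-30.9,0,0,0],[22.5,0,-30.9,0,0,0],[22.5,0,-30.9,0,0,0],[22.5,0,-30.9,0,0,0],[22.5,0,-30.9,0,0,0]]'
python3 -m inch '[[0,0,0,0,0.115,0],[0,0,0,0,0.115,0],[0,0,0,0,0.115,0],[0,0,0,0,0.115,0],[0,0,0,0,0.115,0],[0,0,0,0,0.115,0],[0,0,0,0,0.115,0],[0,0,0,0,0.115,0],[0,0,0,0,0.115,0],[0,0,0,0,0.115,0],[0,0,0,0,0,0]]'
python3 - <<'E'
from h import *
from plant import r
import pickle
s,M=st();d=r.snapshot("wrist");d['s']=s;pickle.dump(d,open("pics/w1.pkl","wb"))
cv2.imwrite("pics/w1.png",d["img"][:,:,::-1])
print(s['q'].round(2),s['tool_pos'],np.arctan2(M[1,0],M[0,0]),to([.66,-.253,.238]),d["tool_from_camera"].round(3).tolist())
E
```

```text
clock: 3.1
tool_pos: [0.6609, -0.2548, 0.2383]
eef_rot: [-0.704, 0.06, -0.06, 0.705]
contact_force: [1.0, 0.9, 0.2]
opening: 0.005
clock: 4.02
tool_pos: [0.6605, -0.2526, 0.238]
eef_rot: [0.558, -0.435, 0.434, -0.558]
contact_force: [0.1, -0.4, 1.1]
opening: 0.005
[ 0.11  0.84  0.42  1.3  -0.35  1.07 -0.75] [ 0.66050672 -0.2526473   0.23795723] -1.3228610761721753 [ 0.2  0.  -0.6] [[1.0, 0.001, 0.0, 0.001], [-0.0, -0.293, 0.956, -0.146], [0.001, -0.956, -0.293, 0.076], [0.0, 0.0, 0.0, 1.0]]
```

View pics/w1.png

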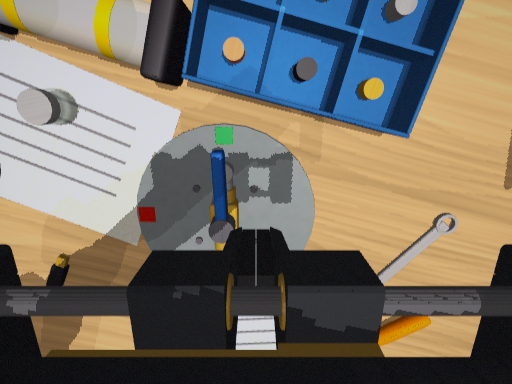

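The wrist view shows the lever from hub (221,230) to end (217,155), the green mark at (224,135) and the red mark at (147,214). The shut fingertips are at (256,232), to the right of the lever.

```bash
cat >> h.py <<'E'
def wcast(d,uv,z):
    s=d['s'];T=np.eye(4);T[:3,:3]=R.from_quat(s["eef_rot"]).as_matrix();T[:3,3]=s["tool_pos"]
    C=T@d["tool_from_camera"];v=C[:3,:3]@np.linalg.solve(d["mtx"],[uv[0],uv[1],1]);o=C[:3,3]
    return o+v*(z-o[2])/v[2]
E
python3 - <<'E'
from h import *;import pickle
d=pickle.load(open("pics/w1.pkl","rb"));im=d["img"]
box=(130,122,320,245)
for c,z in(('green',.012),('red',.012),('blue',.066)):
    b,m=blobs(im,c,box)
    for a,p in b: print(c,a,p.round(1),wcast(d,p,z).round(4))
    if c=='blue':
        w=np.array([wcast(d,(x,y),.066)[:2] for y,x in np.argwhere(m)]);l=cv2.fitLine(w.astype(np.float32),cv2.DIST_HUBER,0,.01,.01).ravel();print(l,np.arctan2(l[1],l[0]))
g=wcast(d,(224,135),.012)
print('hub',wcast(d,(221.5,229),.068))
E
```

```text
green 292 [223.8 134.9] [ 0.6868 -0.2044  0.012 ]
red 240 [146.6 214. ] [ 0.5534 -0.1229  0.012 ]
blue 927 [219.1 184.4] [ 0.6371 -0.2155  0.066 ]
[ 0.96450764  0.26405498  0.63659465 -0.21566096] 0.26722398
hub [ 0.58350889 -0.2302636   0.068     ]
```

```bash
python3 -m inch '[[0,18,0,0,0,0],[0,18,0,0,0,0],[0,18,0,0,0,0],[0,18,0,0,0,0],[0,18,0,0,0,0],[0,18,0,0,0,0],[0,18,0,0,0,0],[0,18,0,0,0,0],[0,18,0,0,0,0],[0,18,0,0,0,0],[0,8,0,0,0,0],[0,0,0,0,0,0]]'
python3 -m inch '[[-4,0,0,0,0,0],[-4,0,0,0,0,0],[-4,0,0,0,0,0],[-2,0,0,0,0,0],[0,0,0,0,0,0]]'
python3 - <<'E'
from h import *
s,M=st();e=M.T@(s['tool_pos']-[.580,-.229,.0]);print(s['tool_pos'],e,M.T@s['contact_force'],np.arctan2(M[1,2],M[0,2]))
E
```

```text
clock: 5.07
tool_pos: [0.6592, -0.252, 0.0483]
eef_rot: [0.559, -0.435, 0.432, -0.558]
contact_force: [0.2, -0.9, -0.3]
opening: 0.006
clock: 5.48
tool_pos: [0.6579, -0.2381, 0.0515]
eef_rot: [-0.558, 0.434, -0.434, 0.559]
contact_force: [-0.2, 0.2, -0.3]
opening: 0.006
[ 0.65791019 -0.23812414  0.05149384] [ 0.02805153 -0.05142     0.07330729] [-0.29336837  0.31047315 -0.15234373] 0.2493327899811211
```

```bash
python3 -m inch '[[-3.5,0,0,0,0,0],[-4.7,0,1.5,0,-0.065,0],[-4.7,0,1.5,0,-0.065,0],[-4.7,0,1.5,0,-0.065,0],[-4.7,0,1.5,0,-0.065,0],[-4.7,0,1.5,0,-0.065,0],[-4.7,0,1.5,0,-0.065,0],[-4.7,0,1.5,0,-0.065,0],[-4.7,0,1.5,0,-0.065,0],[-4.7,0,1.5,0,-0.065,0],[-4.7,0,1.5,0,-0.065,0],[-4.7,0,1.5,0,-0.065,0]]'
cat > w.py <<'E'
import sys,pickle
from h import *
from plant import r
n=sys.argv[1];c=np.array([float(sys.argv[2]),float(sys.argv[3]),0])
s,M=st();d=r.snapshot("wrist");d['s']=s;pickle.dump(d,open(f"pics/{n}.pkl","wb"))
cv2.imwrite(f"pics/{n}.png",d["img"][:,:,::-1])
e=M.T@(s['tool_pos']-c);print(s['tool_pos'],'rel mm',(e*1000).round(1),'F tool',(M.T@s['contact_force']).round(2),'xyaw,zyaw',np.arctan2(M[1,0],M[0,0]).round(3),np.arctan2(M[1,2],M[0,2]).round(3),'q7',s['q'].round(2))
E
python3 w.py w2 .580 -.229
```

```text
clock: 6.48
tool_pos: [0.6432, -0.1854, 0.0511]
eef_rot: [0.675, -0.21, 0.211, -0.675]
contact_force: [1.1, -1.2, -1.3]
opening: 0.006
[ 0.64322652 -0.18543323  0.05108778] rel mm [ 27.4 -51.   71.8] F tool [ 1.57  1.3  -0.34] xyaw,zyaw -0.605 0.966 q7 [ 0.14  0.99  0.14  1.55 -0.21  0.61 -0.22]
```

View pics/w2.png

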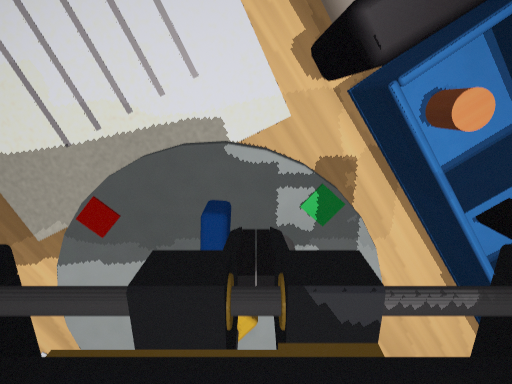

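The lever is being swept along against the left of the fingertip, at (217,225), midway between the marks. I'll carry on to the red stop.

```bash
python3 -m inch '[[-4.7,0,1.5,0,-0.065,0],[-4.7,0,1.5,0,-0.065,0],[-4.7,0,1.5,0,-0.065,0],[-4.7,0,1.5,0,-0.065,0],[-4.7,0,1.5,0,-0.065,0],[-4.7,0,1.5,0,-0.065,0],[-4.7,0,1.5,0,-0.065,0],[-4.7,0,1.5,0,-0.065,0],[-4.7,0,1.5,0,-0.065,0],[-4.7,0,1.5,0,-0.065,0],[-4.7,0,1.5,0,-0.065,0],[-4.7,0,1.5,0,-0.065,0]]'
python3 -m inch '[[-4,0,1,0,-0.05,0],[-1,0,0,0,0,0],[0,0,0,0,0,0]]'
python3 w.py w3 .580 -.229
```

```text
clock: 7.53
tool_pos: [0.5949, -0.1533, 0.0511]
eef_rot: [-0.704, -0.062, 0.061, 0.705]
contact_force: [1.9, 0.4, -0.4]
opening: 0.005
clock: 7.78
tool_pos: [0.589, -0.1537, 0.051]
eef_rot: [-0.703, -0.078, 0.077, 0.703]
contact_force: [1.4, 0.2, 0.3]
opening: 0.002
[ 0.58900024 -0.15372468  0.05096406] rel mm [ 25.2 -50.9  71.5] F tool [ 1.38 -0.29 -0.08] xyaw,zyaw 0.22 1.791 q7 [ 0.21  0.93 -0.06  1.74  0.1   0.47  0.3 ]
```

View pics/w3.png

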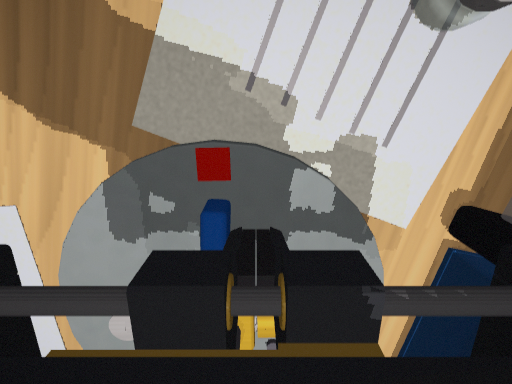

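The lever end at (215,225) is nearly in line with the red mark (213,164), and there's no stop force yet. I'll push on gently.

```bash
python3 -m inch '[[-1.5,0,0,0,-0.02,0],[-1,0,0,0,0,0],[0,0,0,0,0,0]]'
python3 -m inch '[[-1,0,0,0,0,0],[-1,0,0,0,0,0],[0,0,0,0,0,0]]'
```

```text
clock: 8.08
tool_pos: [0.5864, -0.1544, 0.0508]
eef_rot: [-0.702, -0.085, 0.085, 0.702]
contact_force: [1.5, 1.5, 0.6]
opening: 0.006
clock: 8.33
tool_pos: [0.5841, -0.1549, 0.0507]
eef_rot: [-0.702, -0.085, 0.085, 0.702]
contact_force: [1.5, 1.5, 0.4]
opening: 0.003
```

```bash
python3 -m inch '[[-1,0,0,0,0,0],[-1,0,0,0,0,0],[-1,0,0,0,0,0],[0,0,0,0,0,0]]'
python3 -m inch '[[-1,0,0,0,0,0],[-1,0,0,0,0,0],[0,0,0,0,0,0]]';python3 w.py w4 .580 -.229
```

```text
clock: 8.67
tool_pos: [0.5838, -0.155, 0.0509]
eef_rot: [-0.702, -0.087, 0.084, 0.702]
contact_force: [6.1, 3.2, -2.2]
opening: 0.012
clock: 8.92
tool_pos: [0.5837, -0.155, 0.051]
eef_rot: [0.702, 0.089, -0.083, -0.702]
contact_force: [7.9, 2.7, -5.1]
opening: 0.007
[ 0.58369208 -0.15500656  0.0510011 ] rel mm [ 21.8 -50.9  70.9] F tool [8.32 5.18 0.75] xyaw,zyaw 0.243 1.814 q7 [ 0.22  0.92 -0.07  1.77  0.12  0.45  0.32]
```

View pics/w4.png

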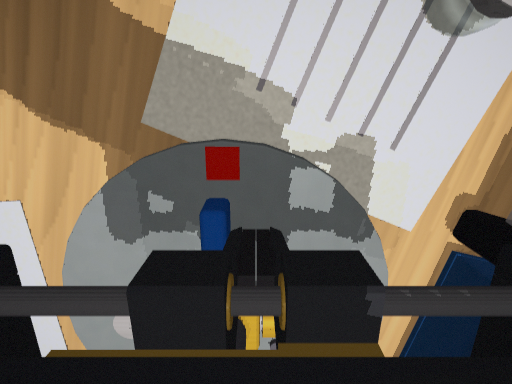

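The lever is against the red stop: 8 N with no further motion, in line with the red mark (222,163). Next I'll back off, lift, and go over to the selector.

```bash
python3 -m inch '[[5,0,0,0,0,0],[10,0,0,0,0,0],[10,0,0,0,0,0],[0,-15,0,0,0,0],[0,-15,0,0,0,0],[0,-20,0,0,0,0],[0,-25,0,0,0,0],[0,-25,0,0,0,0],[0,-25,0,0,0,0],[0,-25,0,0,0,0],[0,0,0,0,0.12,0],[0,0,0,0,0.123,0]]'
python3 -m inch '[[0,0,30,0,0,0],[0,0,30,0,0,0],[0,0,30,0,0,0],[0,0,30,0,0,0],[0,0,30,0,0,0],[0,0,30,0,0,0],[0,0,30,0,0,0],[0,0,30,0,0,0],[0,0,30,0,0,0],[0,0,30,0,0,0],[0,0,0,0,0,0]]'
python3 w.py w5 .565 .2135
```

```text
clock: 9.97
tool_pos: [0.6032, -0.1516, 0.2023]
eef_rot: [0.708, -0.003, 0.003, -0.707]
contact_force: [-0.7, 0.2, -0.6]
opening: 0.005
clock: 10.88
tool_pos: [0.6021, 0.1579, 0.2002]
eef_rot: [-0.705, -0.002, 0.004, 0.709]
contact_force: [0.6, 1.1, -0.5]
opening: 0.006
[0.60207847 0.15787746 0.20016547] rel mm [  36.1 -200.5  -55. ] F tool [0.57 0.47 1.13] xyaw,zyaw 0.008 1.579 q7 [-0.34  0.73  0.03  1.62 -0.03  0.8  -0.29]
```

View pics/w5.png

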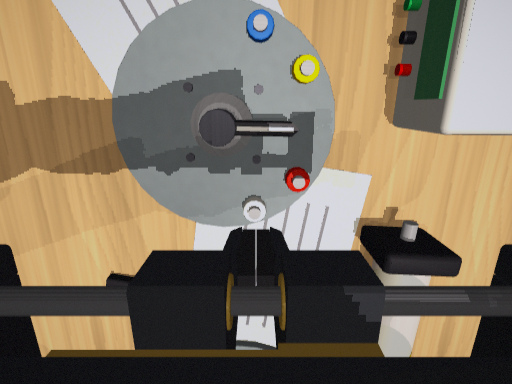

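This is a clear view: hub (218,128), pointer tip (296,129), and ports yellow (307,68), blue (260,25), red (298,180) and white (255,210). I'll measure from it.

```bash
cat > sel.py <<'E'
import sys,pickle
from h import *
d=pickle.load(open(f"pics/{sys.argv[1]}.pkl","rb"));im=d["img"]
box=tuple(map(int,sys.argv[2].split(',')));P={}
for c in('yellow','red','blue'):
    b,m=blobs(im,c,box)
    if not b: continue
    # collar outline circle
    m=cv2.morphologyEx(m,cv2.MORPH_CLOSE,np.ones((15,15),np.uint8))
    cs,_=cv2.findContours(m,cv2.RETR_EXTERNAL,cv2.CHAIN_APPROX_NONE);k=max(cs,key=cv2.contourArea)
    (u,v),rad=cv2.minEnclosingCircle(k);P[c]=wcast(d,(u,v),.026)[:2];print(c,(round(u,1),round(v,1)),round(rad,1),P[c].round(4))
A={'yellow':.6,'red':-.6,'blue':1.2};ks=[k for k in P]
if len(ks)>=2:
    a=np.array([[.106*np.cos(A[k]),.106*np.sin(A[k])] for k in ks]);b=np.array([P[k] for k in ks])
    aa=a-a.mean(0);bb=b-b.mean(0);th=np.arctan2((aa[:,0]*bb[:,1]-aa[:,1]*bb[:,0]).sum(),(aa*bb).sum())
    M=np.array([[np.cos(th),-np.sin(th)],[np.sin(th),np.cos(th)]]);c=b.mean(0)-M@a.mean(0)
    print('frame',th.round(4),'c',c.round(4),'res mm',((a@M.T+c-b)*1e3).round(1).tolist())
    print('yellow dir',np.arctan2(*(P['yellow']-c)[::-1]).round(4))
for t in sys.argv[3:]:
    u,v=map(float,t.split(','));w=wcast(d,(u,v),.067);print(t,w.round(4))
E
python3 sel.py w5 105,0,345,225 218,128 296,129
python3 -c "
import cv2;i=cv2.imread('pics/w5.png')[90:165,180:320];cv2.imwrite('pics/w5c.png',cv2.resize(i,None,fx=5.5,fy=5.5,interpolation=cv2.INTER_CUBIC))"
```

```text
yellow (305.8, 68.7) 14.9 [0.6534 0.2693]
red (297.0, 178.8) 12.4 [0.6502 0.1512]
blue (259.0, 25.0) 16.3 [0.6042 0.3093]
frame -0.0196 c [0.5642 0.2117] res mm [[-0.6, 0.6], [0.3, -1.0], [0.3, 0.5]]
yellow dir 0.5728
218,128 [0.5656 0.2112 0.067 ]
296,129 [0.6406 0.2109 0.067 ]
```

View pics/w5c.png

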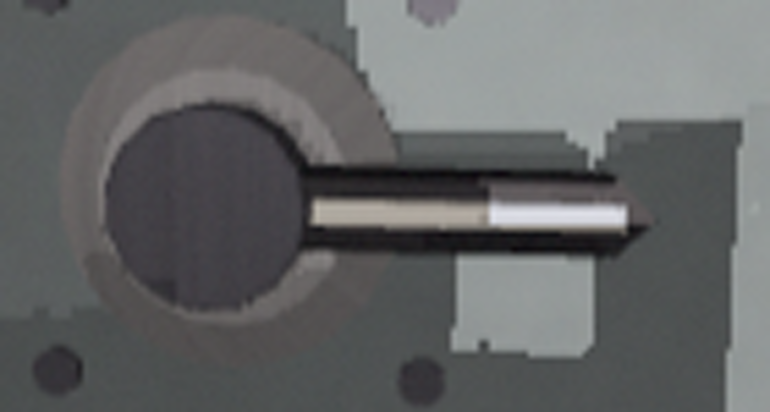

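```bash
python3 -m inch '[[18,0,20,0,0,0],[0,20,0,0,0,0],[0,20,0,0,0,0],[0,20,0,0,0,0],[0,20,0,0,0,0],[0,20,0,0,0,0],[0,20,0,0,0,0],[0,15,0,0,0,0],[0,10,0,0,0,0],[0,5,0,0,0,0],[0,0,0,0,0,0]]'
python3 w.py w6 .565 .212
```

```text
clock: 11.85
tool_pos: [0.6213, 0.1682, 0.0498]
eef_rot: [0.708, -0.002, -0.0, -0.706]
contact_force: [-0.2, 0.6, 0.7]
opening: 0.007
[0.6213351  0.16822022 0.04975365] rel mm [ 56.3 -49.8 -43.7] F tool [-0.24 -0.7   0.55] xyaw,zyaw -0.002 1.569 q7 [-0.35  0.96  0.02  1.63 -0.03  0.55 -0.31]
```

View pics/w6.png

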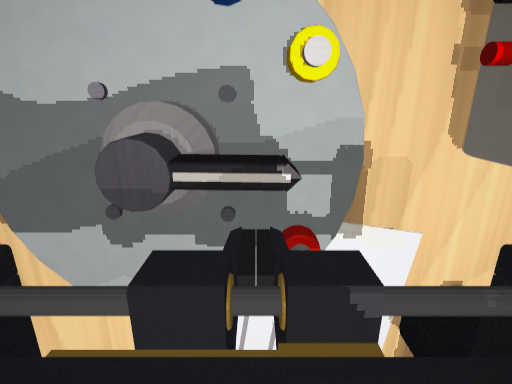

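The fingertip (256,235) is beside the pointer, whose tip is at (300,177), with yellow at (317,53). I'll approach and push most of the way.

```bash
python3 -m inch '[[0,0,6,0,0,0],[0,0,6,0,0,0],[0,0,6,0,0,0],[0,0,4,0,0,0],[0,0,2,0,0,0],[0,0,1,0,0,0],[0,0,0,0,0,0]]'
python3 -m inch '[[0.9,0,3.4,0,-0.06,0],[0.9,0,3.4,0,-0.06,0],[0.9,0,3.4,0,-0.06,0],[0.9,0,3.4,0,-0.06,0],[0.9,0,3.4,0,-0.06,0],[0.9,0,3.4,0,-0.06,0],[0.9,0,3.4,0,-0.06,0],[0.9,0,3.4,0,-0.06,0],[0,0,0,0,0,0]]'
python3 w.py w7 .565 .212
```

```text
clock: 12.48
tool_pos: [0.6222, 0.1948, 0.0509]
eef_rot: [0.707, -0.0, 0.0, -0.707]
contact_force: [0.9, -1.2, 1.3]
opening: 0.005
clock: 13.23
tool_pos: [0.6238, 0.2228, 0.0508]
eef_rot: [-0.687, -0.168, 0.168, 0.687]
contact_force: [1.1, -0.9, -0.8]
opening: 0.004
[0.62382307 0.22278872 0.05078098] rel mm [ 57.2 -50.7 -17.6] F tool [ 0.61  0.78 -1.28] xyaw,zyaw 0.48 2.051 q7 [-0.37  0.98 -0.09  1.57  0.13  0.6  -0.04]
```

View pics/w7.png

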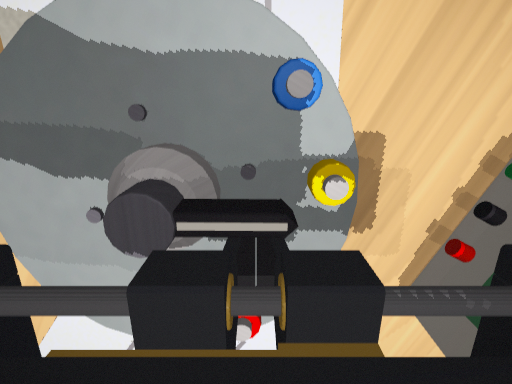

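The pointer's white line runs from (177,226) to (289,226), and yellow is at (333,183).

```bash
cat > ang.py <<'E'
import sys,pickle
from h import *
# white line on pointer: bright low-sat pixels in a box -> world line at z=.066
d=pickle.load(open(f"pics/{sys.argv[1]}.pkl","rb"));im=d["img"]
u0,v0,u1,v1=map(int,sys.argv[2].split(','))
h=cv2.cvtColor(im,cv2.COLOR_RGB2HSV).astype(int);m=np.zeros(im.shape[:2],np.uint8)
m[v0:v1,u0:u1]=((h[:,:,2]>115)&(h[:,:,1]<90))[v0:v1,u0:u1]
n,l,s,c=cv2.connectedComponentsWithStats(m);k=1+np.argmax(s[1:,4]);print('px',s[k],c[k].round(1))
w=np.array([wcast(d,(x,y),.0665)[:2] for y,x in np.argwhere(l==k)],np.float32)
f=cv2.fitLine(w,cv2.DIST_HUBER,0,.01,.01).ravel();a=np.arctan2(f[1],f[0]) if f[0]>0 else np.arctan2(-f[1],-f[0])
print('pointer world ang',a.round(4),'midpt',f[2:])
cc=np.array([.565,.212]);print('angle via centre',np.arctan2(*(f[2:]-cc)[::-1]).round(4))
n=np.array([-np.sin(a),np.cos(a)])
for t in sys.argv[3:]:
    u,v=map(float,t.split(','));p=wcast(d,(u,v),.026)[:2];q=p-f[2:];print('port',p.round(4),'off line mm',(1000*q@n).round(1),'dir from c',np.arctan2(*(p-cc)[::-1]).round(4))
E
python3 ang.py w7 165,215,295,235 ; python3 sel.py w7 230,50,365,215 139,218 298,221
```

```text
px [176 222 112   9 895] [231.1 226.4]
pointer world ang 0.478 midpt [0.605334   0.23212117]
angle via centre 0.4627
yellow (331.0, 181.3) 24.5 [0.652  0.2704]
blue (296.9, 83.9) 26.4 [0.6048 0.3098]
frame -0.0243 c [0.5636 0.2124] res mm [[0.4, -0.4], [-0.4, 0.4]]
yellow dir 0.581
139,218 [0.5631 0.2155 0.067 ]
298,221 [0.6332 0.2502 0.067 ]
```

```bash
python3 -m inch '[[0.6,0,2.2,0,-0.04,0],[0.6,0,2.2,0,-0.04,0],[0.2,0,1,0,-0.02,0],[0,0,0,0,0,0],[0,0,0,0,0,0]]'
python3 w.py w8 .565 .212
```

```text
clock: 13.7
tool_pos: [0.6223, 0.2279, 0.0507]
eef_rot: [-0.678, -0.201, 0.201, 0.678]
contact_force: [1.4, -0.6, -0.3]
opening: 0.004
[0.62233933 0.22793342 0.05073724] rel mm [ 56.8 -50.7 -17.9] F tool [ 0.87  0.26 -1.31] xyaw,zyaw 0.577 2.148 q7 [-0.36  0.98 -0.11  1.56  0.16  0.61  0.02]
```

View pics/w8.png

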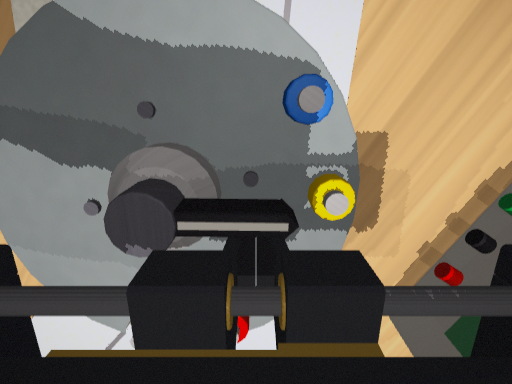

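```bash
python3 ang.py w8 165,215,295,235 ; python3 sel.py w8 210,50,375,222
```

```text
px [177 222 112   9 846] [232.7 226.1]
pointer world ang 0.5638 midpt [0.60354173 0.23600744]
angle via centre 0.5571
yellow (331.3, 196.6) 24.2 [0.652  0.2702]
blue (307.3, 98.0) 26.0 [0.6043 0.3098]
frame -0.0222 c [0.5635 0.2121] res mm [[0.2, -0.2], [-0.2, 0.2]]
yellow dir 0.5808
```

```bash
python3 -m inch '[[0.2,0,1.2,0,-0.02,0],[0,0,0,0,0,0],[0,0,0,0,0,0]]'
python3 w.py w9 .565 .212; python3 ang.py w9 165,215,295,235 333,200; python3 sel.py w9 210,50,375,222
```

```text
clock: 14.0
tool_pos: [0.6217, 0.2293, 0.0508]
eef_rot: [-0.676, -0.209, 0.208, 0.676]
contact_force: [1.2, -0.6, 0.5]
opening: 0.003
[0.6216739  0.22929949 0.05079361] rel mm [ 56.6 -50.8 -17.7] F tool [ 0.7  -0.46 -1.16] xyaw,zyaw 0.599 2.17 q7 [-0.36  0.98 -0.11  1.56  0.17  0.61  0.04]
px [178 223 111   8 822] [233.9 226.4]
pointer world ang 0.5887 midpt [0.60326225 0.23714732]
angle via centre 0.5814
port [0.6527 0.271 ] off line mm 0.7 dir from c 0.5921
yellow (331.3, 200.3) 23.8 [0.652  0.2703]
blue (309.6, 101.9) 25.8 [0.6042 0.3098]
frame -0.0209 c [0.5635 0.212 ] res mm [[0.3, -0.2], [-0.3, 0.2]]
yellow dir 0.5823
```

Pointer and yellow port now agree to about 1 mm. I'll back off, lift, and check from a clear view.

```bash
python3 -m inch '[[0,0,-6,0,0,0],[0,0,-12,0,0,0],[0,-15,-10,0,0,0],[0,-20,-10,0,0,0],[0,-25,-10,0,0,0],[0,-30,-10,0,0,0],[0,-30,0,0,0,0],[0,-30,0,0,0,0],[0,0,0,0,0,0],[0,0,0,0,0,0]]'
python3 w.py w10 .565 .212; python3 - <<'E'
import cv2,pickle
from plant import r
d=r.snapshot("top");pickle.dump(d,open("pics/top1.pkl","wb"));cv2.imwrite("pics/top1.png",cv2.resize(d["img"][:,:,::-1],(800,600)))
E
```

```text
clock: 14.88
tool_pos: [0.6554, 0.1805, 0.2026]
eef_rot: [-0.676, -0.209, 0.207, 0.676]
contact_force: [-0.1, -0.0, -0.5]
opening: 0.003
[0.65537601 0.18052998 0.20263442] rel mm [  57.6 -202.4  -77.1] F tool [-0.08  0.55  0.05] xyaw,zyaw 0.598 2.169 q7 [-0.26  0.8  -0.16  1.42  0.14  0.92  0.15]
```

View pics/w10.png

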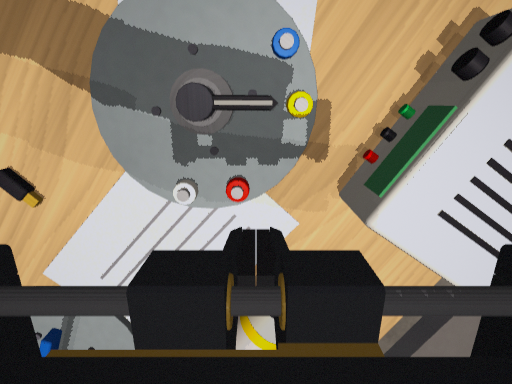

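View pics/top1.png

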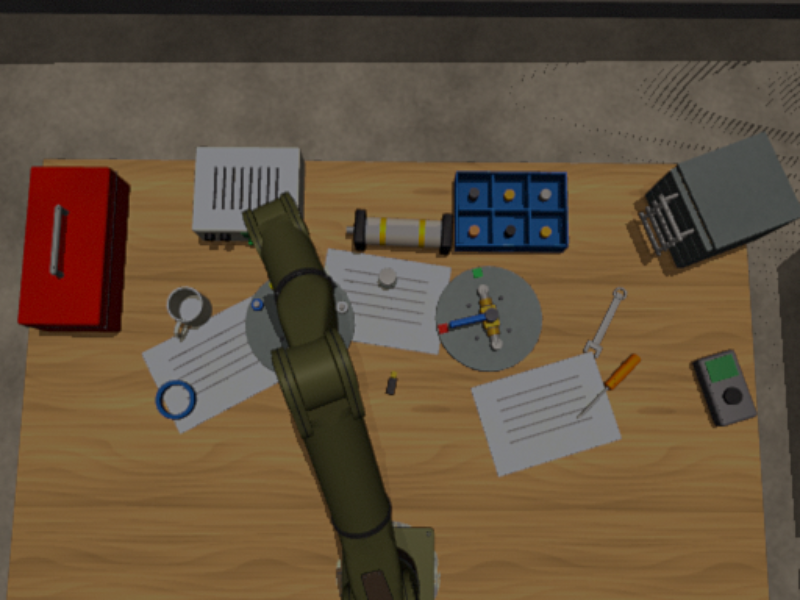

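The supply lever rests over the red mark in the top view (442,328), and the wrist view shows the pointer aimed at yellow (300,104). I'll put numbers on that.

```bash
python3 ang.py w10 205,92,275,112 300,104; python3 sel.py w10 95,10,325,215 195.5,101.5 277,103
python3 -c "
import cv2;i=cv2.imread('pics/w10.png')[70:140,170:320];cv2.imwrite('pics/w10c.png',cv2.resize(i,None,fx=5,fy=5,interpolation=cv2.INTER_CUBIC))"
```

```text
px [214 100  59   5 292] [242.7 102. ]
pointer world ang 0.599 midpt [0.60256374 0.23734917]
angle via centre 0.5936
port [0.6536 0.2699] off line mm -1.9 dir from c 0.5786
yellow (299.3, 103.6) 13.4 [0.6527 0.2698]
red (237.2, 188.9) 12.3 [0.65   0.1512]
blue (285.4, 42.8) 15.5 [0.6053 0.3093]
frame -0.0237 c [0.5641 0.2122] res mm [[0.3, 0.2], [0.1, -0.9], [-0.4, 0.8]]
yellow dir 0.5766
195.5,101.5 [0.5656 0.2127 0.067 ]
277,103 [0.6299 0.2549 0.067 ]
```

View pics/w10c.png

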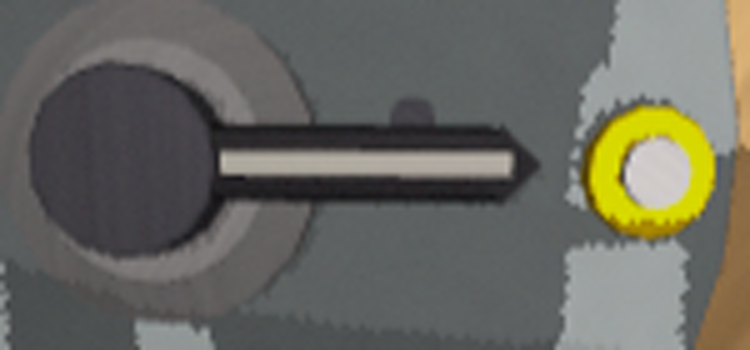

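The estimates differ by about 1–2 mm because this view is oblique. I'll look along the pointer's own plane, where height parallax cancels.

```bash
python3 -m inch '[[-22.8,0,13,0,0,0],[-22.8,0,13,0,0,0],[-22.8,0,13,0,0,0],[-22.8,0,13,0,0,0],[-22.8,0,13,0,0,0],[-22.8,0,13,0,0,0],[0,0,0,0,0.122,0],[0,0,0,0,0.122,0],[0,0,0,0,0.122,0],[0,0,0,0,0.122,0],[0,0,0,0,0.122,0],[0,0,0,0,0.122,0]]'
python3 -m inch '[[0,0,0,0,0.122,0],[0,0,0,0,0.122,0],[0,0,0,0,0.122,0],[0,0,0,0,0.122,0],[0,0,0,0,0.122,0],[0,0,0,0,0.122,0],[0,0,0,0,0.122,0],[0,0,0,0,0,0],[0,0,0,0,0,0]]'
python3 w.py w11 .565 .212
```

```text
clock: 15.98
tool_pos: [0.4961, 0.1679, 0.1992]
eef_rot: [0.706, -0.05, 0.048, -0.705]
contact_force: [-0.3, -0.0, 0.6]
opening: 0.003
clock: 16.73
tool_pos: [0.4964, 0.1682, 0.1996]
eef_rot: [0.624, -0.334, 0.333, -0.622]
contact_force: [0.9, 0.4, 0.1]
opening: 0.009
[0.49637321 0.16819687 0.19957582] rel mm [  -1.6 -199.3  -82. ] F tool [ 0.19 -0.07  0.96] xyaw,zyaw -0.984 0.587 q7 [-0.61  0.64  0.32  1.92 -0.32  0.63 -1.07]
```

View pics/w11.png

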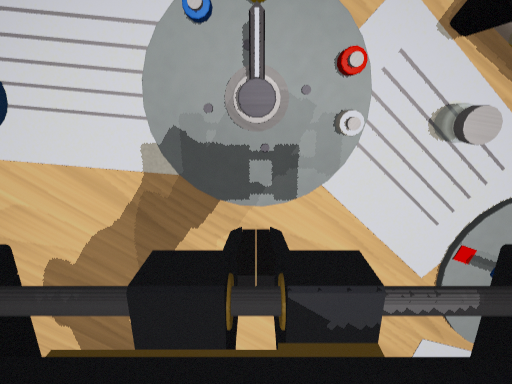

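The pointer is vertical at column 257, but the port is cut off at the top. I'll move 45 mm along z.

```bash
python3 -m inch '[[0,0,15,0,0,0],[0,0,15,0,0,0],[0,0,15,0,0,0],[0,0,0,0,0,0],[0,0,0,0,0,0]]'
python3 w.py w12 .565 .212;python3 ang.py w12 245,30,275,130; python3 sel.py w12 140,0,380,200
python3 -c "
import cv2;i=cv2.imread('pics/w12.png')[0:180,180:380];cv2.imwrite('pics/w12c.png',cv2.resize(i,None,fx=3.3,fy=3.3,interpolation=cv2.INTER_CUBIC))"
```

```text
clock: 17.2
tool_pos: [0.5345, 0.1932, 0.2002]
eef_rot: [0.623, -0.335, 0.334, -0.623]
contact_force: [0.9, 0.8, -0.1]
opening: 0.004
[0.53448359 0.19318256 0.20016937] rel mm [  -1.2 -200.1  -36. ] F tool [-0.2   0.13  1.16] xyaw,zyaw -0.985 0.586 q7 [-0.62  0.69  0.33  1.8  -0.32  0.71 -1.1 ]
px [ 245   30   30  100 1223] [266.   79.3]
pointer world ang 0.6752 midpt [0.6263634 0.2415645]
angle via centre 0.449
yellow (256.7, 35.2) 15.3 [0.6535 0.2701]
red (348.0, 106.2) 13.7 [0.6509 0.1501]
blue (199.8, 54.9) 15.5 [0.6062 0.3086]
frame -0.023 c [0.565  0.2116] res mm [[0.3, -0.6], [0.2, -0.3], [-0.5, 0.9]]
yellow dir 0.5834
```

View pics/w12c.png

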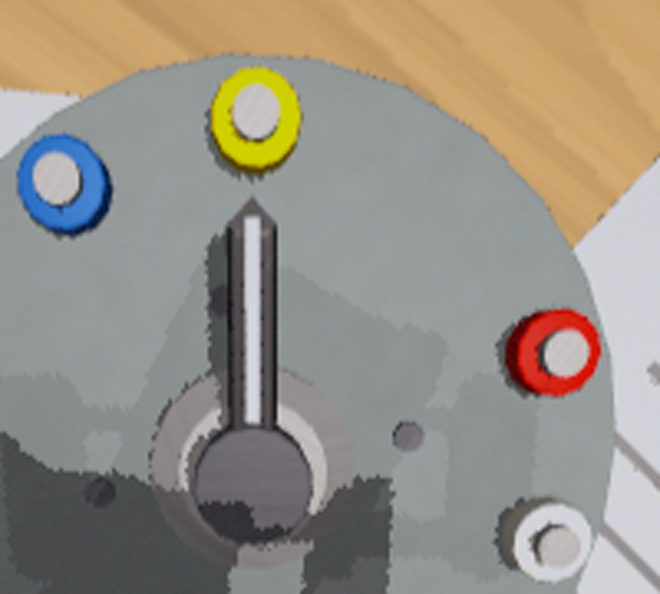

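Port centre (256) and pointer line (252–253) agree to within about 1.2 mm at the port, or about 0.7°, so that's good. Next, the supply lever goes back, approached from its far side.

```bash
python3 -m inch '[[29.6,0,-21.4,0,0,0],[29.6,0,-21.4,0,0,0],[29.6,0,-21.4,0,0,0],[29.6,0,-21.4,0,0,0],[29.6,0,-21.4,0,0,0],[29.6,0,-21.4,0,0,0],[29.6,0,-21.4,0,0,0],[29.6,0,-21.4,0,0,0],[29.6,0,-21.4,0,0,0],[29.6,0,-21.4,0,0,0]]'
python3 -m inch '[[0,0,0,0,-0.123,0],[0,0,0,0,-0.123,0],[0,0,0,0,-0.123,0],[0,0,0,0,-0.123,0],[0,0,0,0,-0.123,0],[0,0,0,0,-0.123,0],[0,0,0,0,-0.123,0],[0,0,0,0,-0.123,0],[0,0,0,0,-0.123,0],[0,0,0,0,-0.123,0],[0,0,0,0,0,0],[0,0,0,0,0,0]]'
python3 w.py w13 .580 -.229
```

```text
clock: 18.08
tool_pos: [0.5175, -0.1734, 0.2007]
eef_rot: [0.623, -0.335, 0.334, -0.623]
contact_force: [0.6, 0.1, -0.4]
opening: 0.003
clock: 19.08
tool_pos: [0.5183, -0.1718, 0.2007]
eef_rot: [-0.702, -0.084, 0.085, 0.702]
contact_force: [-0.0, -0.5, 0.7]
opening: 0.003
[ 0.51825041 -0.17184039  0.20066385] rel mm [ -46.6 -200.6   70.3] F tool [-0.16 -0.75 -0.49] xyaw,zyaw 0.24 1.81 q7 [ 0.31  0.64 -0.12  1.85  0.12  0.67  0.36]
```

View pics/w13.png

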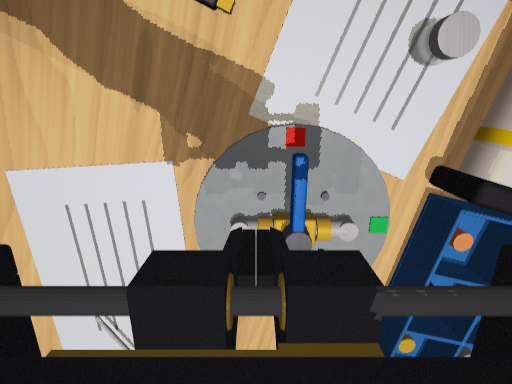

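The lever (300,195) is over red (295,137), and the fingertip (256,235) is to its left with clear space below. Descend, approach and push.

```bash
python3 -m inch '[[0,20,0,0,0,0],[0,20,0,0,0,0],[0,20,0,0,0,0],[0,20,0,0,0,0],[0,20,0,0,0,0],[0,20,0,0,0,0],[0,15,0,0,0,0],[0,10,0,0,0,0],[0,5,0,0,0,0],[6,0,0,0,0,0],[6,0,0,0,0,0],[6,0,0,0,0,0]]'
python3 -m inch '[[3,0,0,0,0,0],[4.65,0,1.4,0,0.065,0],[4.65,0,1.4,0,0.065,0],[4.65,0,1.4,0,0.065,0],[4.65,0,1.4,0,0.065,0],[4.65,0,1.4,0,0.065,0],[4.65,0,1.4,0,0.065,0],[4.65,0,1.4,0,0.065,0],[4.65,0,1.4,0,0.065,0],[4.65,0,1.4,0,0.065,0],[4.65,0,1.4,0,0.065,0],[4.65,0,1.4,0,0.065,0]]'
python3 w.py w14 .580 -.229
```

```text
clock: 20.13
tool_pos: [0.5385, -0.1671, 0.0517]
eef_rot: [0.702, 0.086, -0.085, -0.702]
contact_force: [0.1, 0.2, 0.1]
opening: 0.007
clock: 21.13
tool_pos: [0.5906, -0.1556, 0.0512]
eef_rot: [-0.687, 0.167, -0.166, 0.687]
contact_force: [-2.3, -0.2, 1.2]
opening: 0.009
[ 0.59058545 -0.15560017  0.05123916] rel mm [-24.2 -51.2  70.1] F tool [-2.   -1.16 -1.24] xyaw,zyaw -0.475 1.095 q7 [ 0.13  0.93  0.09  1.74 -0.16  0.48 -0.15]
```

View pics/w14.png

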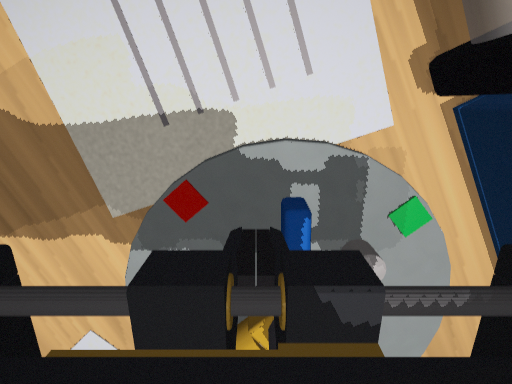

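The lever (296,222) is moving towards green (410,216). I'll continue.

```bash
python3 -m inch '[[4.65,0,1.4,0,0.065,0],[4.65,0,1.4,0,0.065,0],[4.65,0,1.4,0,0.065,0],[4.65,0,1.4,0,0.065,0],[4.65,0,1.4,0,0.065,0],[4.65,0,1.4,0,0.065,0],[4.65,0,1.4,0,0.065,0],[4.65,0,1.4,0,0.065,0],[4.65,0,1.4,0,0.065,0],[4.65,0,1.4,0,0.065,0],[4.65,0,1.4,0,0.065,0],[4.65,0,1.4,0,0.065,0]]'
python3 -m inch '[[4,0,1,0,0.055,0],[1,0,0,0,0.015,0],[1,0,0,0,0,0],[0,0,0,0,0,0]]'
python3 -m inch '[[1,0,0,0,0,0],[1,0,0,0,0,0],[0,0,0,0,0,0]]'
python3 w.py w15 .580 -.229
```

```text
clock: 22.18
tool_pos: [0.6396, -0.1836, 0.051]
eef_rot: [-0.572, 0.415, -0.414, 0.573]
contact_force: [-2.1, 2.0, 1.3]
opening: 0.005
clock: 22.52
tool_pos: [0.643, -0.1894, 0.051]
eef_rot: [-0.558, 0.433, -0.434, 0.559]
contact_force: [-0.1, 1.5, 0.4]
opening: 0.005
clock: 22.77
tool_pos: [0.6435, -0.1917, 0.0509]
eef_rot: [-0.558, 0.434, -0.434, 0.559]
contact_force: [1.5, 1.7, 1.0]
opening: 0.007
[ 0.64354836 -0.19167187  0.05092499] rel mm [-20.5 -50.8  70.9] F tool [-1.28 -1.01  1.87] xyaw,zyaw -1.321 0.25 q7 [ 0.06  1.02  0.32  1.55 -0.46  0.65 -0.72]
```

View pics/w15.png

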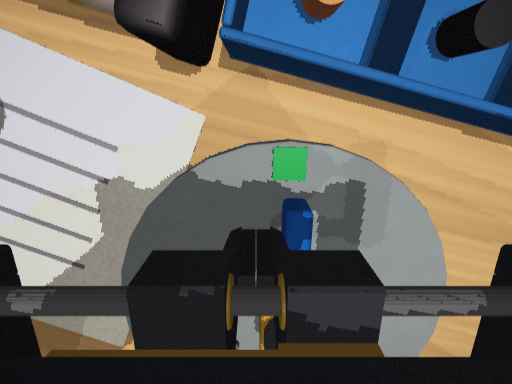

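The lever (297,225) is close to the green mark's line, with no stop force yet. I'll push in small steps.

```bash
python3 -m inch '[[1,0,0,0,0,0],[1,0,0,0,0,0],[1,0,0,0,0,0],[0,0,0,0,0,0]]'
python3 -m inch '[[1,0,0,0,0,0],[1,0,0,0,0,0],[0,0,0,0,0,0]]'
```

```text
clock: 23.15
tool_pos: [0.6434, -0.192, 0.0508]
eef_rot: [-0.558, 0.435, -0.432, 0.559]
contact_force: [-0.2, 6.3, 4.8]
opening: -0.002
clock: 23.4
tool_pos: [0.6435, -0.1921, 0.0508]
eef_rot: [-0.557, 0.436, -0.431, 0.56]
contact_force: [-2.2, 9.7, 7.5]
opening: 0.01
```

That's the end stop: force rises to 10 N without motion. Back off, lift and check.

```bash
python3 -m inch '[[-5,0,0,0,0,0],[-10,0,0,0,0,0],[-15,0,0,0,0,0],[0,-15,0,0,0,0],[0,-20,0,0,0,0],[0,-25,0,0,0,0],[0,-30,0,0,0,0],[0,-30,0,0,0,0],[0,-30,0,0,0,0],[0,0,0,0,0,0]]'
python3 w.py w16 .580 -.229
```

```text
clock: 24.23
tool_pos: [0.6401, -0.1714, 0.2084]
eef_rot: [-0.557, 0.43, -0.439, 0.559]
contact_force: [1.0, -0.6, 0.5]
opening: 0.007
[ 0.64007414 -0.17136296  0.20844076] rel mm [ -39.4 -208.1   74.4] F tool [ 0.83 -0.51  0.87] xyaw,zyaw -1.324 0.247 q7 [-0.03  0.81  0.43  1.51 -0.39  0.9  -0.8 ]
```

```bash
python3 -m inch '[[0,0,-35,0,0,0],[0,0,-35,0,0,0],[0,0,-35,0,0,0],[0,0,-35,0,0,0],[0,0,-35,0,0,0],[0,0,-30,0,0,0],[0,0,0,0,0,0],[0,0,0,0,0,0]]'; python3 - <<'E'
import cv2,pickle
from plant import r
d=r.snapshot("top");pickle.dump(d,open("pics/top2.pkl","wb"));cv2.imwrite("pics/top2.png",cv2.resize(d["img"][:,:,::-1],(800,600)))
E
```

```text
clock: 24.95
tool_pos: [0.436, -0.2193, 0.2008]
eef_rot: [0.558, -0.436, 0.435, -0.557]
contact_force: [0.7, 0.1, -0.0]
opening: 0.005
```

View pics/w16.png

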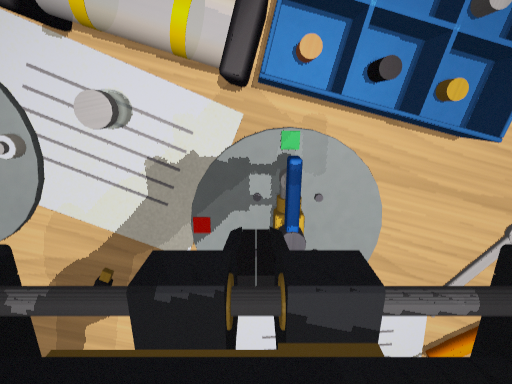

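View pics/top2.png

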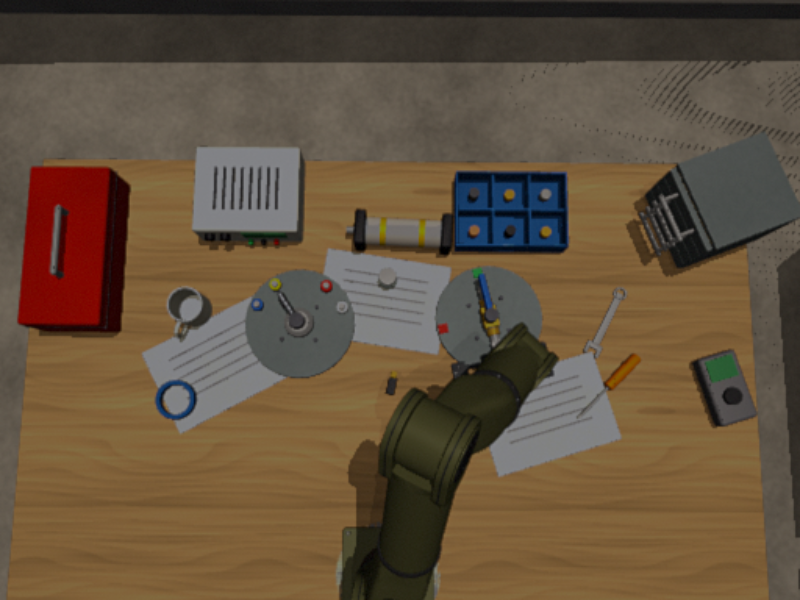

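The top view shows the lever back over green (478,272) and the pointer from (299,322) aimed at yellow (275,285). The loose items haven't moved and the arm is clear, so I'm handing the job in.

```bash
python3 -c "
from plant import r
print(r.get_state()['clock']);print(r.finish_job())"
```

```text
25.0
the job is handed in; nothing more can be done
None
```

The gas rig is switched over to the yellow port, and I handed the job in at 25 s of the 67 s allowed. With the fingers shut, I pushed the supply lever to its red stop, turned the pointer to yellow while the gas was off, then pushed the lever back to its green stop.

- **Supply lever:** at both marks the push force rose to about 8–10 N with no further movement, so the lever was against its end stops. The last pictures show it lined up with the green mark.
- **Pointer:** my angle estimates disagreed slightly, between about 0 and +0.02 rad past yellow. The clearest view, looking along the pointer, put it about 1.2 mm (0.7°) past the port's centre. I left it there because that is about as fine as I can measure.
- **Bench:** by eye in the final top view, nothing else on the bench had moved. The arm was clear of everything at hand-in.

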